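# Line the pantry canisters up by height

### The arm

A 6-joint arm with a two-finger parallel gripper is mounted at the origin on the work surface. World frame = base frame: x ahead of the robot, y to its left, z up, the work surface at z = 0. Lengths are in m, angles in degrees, forces in N, time in s.
With the tool pointing down it reaches from about 0.3 to 0.75 m from the base axis. Payload 8.5 kg.
Tool frame: the origin (TCP) lies on the centre line of the jaws, within the pads' length; the fingertips stand tips_ahead ahead of it and the grasp point (between the pads) lies 3 mm ahead of it (tips_ahead is the distance from the TCP to the fingertips, in m); z points along the fingers, y is the line along which they close (so a half turn about z gives the same grasp; the last joint's range is limited). The gripper opens to 85 mm and grips with 20 to 120 N. Pads are 22 mm wide; open, the fingers measure 114 mm over their backs; the gripper's body (76 mm by 85 mm) begins 54 mm behind the grasp point. The pads swing forward as they close: fully open they stand 13 mm farther back than shut.
Start: joints at [60.716, 21.807, 74.336, -0, 83.858, -12.336], TCP at [0.16, 0.526, 0.253] pointing down, gripper open.
Joint ranges: [-178.18, 178.18], [-50.72, 133.34], [12.68, 142.11], [-81.47, 261.47], [9.98, 163.14], [-165.26, 165.26]. Speed limits (degrees/s): [136.94, 136.94, 180, 180, 180, 180].

### API

Orientations are given as a 3x3 rotation matrix whose columns are the frame's x, y, z axes.
In Python, from rig import observe, get_image, close_job, tips_ahead gives the robot as it stands.
- The arm moves only by the shell command python3 -m creep [FORCE], which reads ROWS from standard input. ROWS is a JSON object whose key "motion" holds a list of rows, 1 to 10 of them, each of 5 numbers: dx, dy, dz in shares of the most that a row can go, 1 being 50 mm, then a turn about the tool's z in units of 10 degrees, then the finger opening in m; each row shifts and turns the commanded pose from where the row before left it, along the tool's axes as they then stand; what a row does not reach is not made up. A row lasts 1/10 s, in which the tool goes at most 0.05 m and 8.59 degrees, less where a joint would pass 70% of its speed; a pose out of reach is approached as far as the arm can. The fingers move at their own pace and stop on an object; FORCE is the grip in N (left out, the last holds). Time passes only in rows, so rows that do not move let the fingers close. It prints the time, the measured TCP pose, the force, the opening and the grip force at its end. Input that does not fit is refused with a message, and nothing moves.
- observe(): the state, without advancing time (a new reading comes with each control period).
- get_image(name): name is "scene" or "top"; returns a dict with "pixels" (480x640x3 uint8, red, green, blue), "depth" (480x640 float32, m along the optical axis (not along the pixel's ray), 0 where there is no reading), "K" (3x3 intrinsics, pixels), "extrinsics" (4x4, takes a point from world to camera coordinates). Camera axes: x right, y down, z forward; pixel columns grow to the right and rows downward; lengths in m; the calibration is good to about 2 mm. A picture is of the moment at which its call begins.
- close_job(): hands the job in; it is judged then, once.
The state is a dict: "time_s": time; "q": joint angles; "qvel": joint speeds; "joint_efforts": joint torques, N m; "position": TCP position; "tool_rot": TCP orientation; "ft_force": force on the tool from outside, world axes, zero at the start; "wrist_torque": the same for the moment, N m; "grip_width": finger opening in m; "gripper_force": force on a finger pad.
Only numpy, scipy, OpenCV 4.12 (cv2) and the standard library are available. Lean on these libraries where they do the work, as an engineer would, in place of code of your own. Each camera call takes 0.05 s, during which the arm holds its last target. There are 200 camera calls.

### The job

Tidy the pantry ledge: stand the four lidded canisters in order of height along the yellow ledge, one upright in the middle of each cork mat, with the tallest next to the jar of lemons and stepping down to the shortest next to the pepper mill. Keep the canisters upright on the way, and leave the jar of lemons and the pepper mill where they stand.

Things in the scene. Friction and masses are not known exactly. Their poses are not given: they have to be found in the camera images.
- canister_small: the shortest of four lidded round canisters, loose, upright on the counter (z = 0) in front of the ledge: cream stoneware body, straight-sided, diameter 38 mm, 42 mm high, with a fixed flat pale-wood lid (diameter 34 mm, 7 mm thick) and a small wooden knob (14 mm across) on it, 60 mm high in all; at most 0.55 kg. Origin: centre of its underside, z up its axis.
- canister_medium: the second shortest of four lidded round canisters, loose, upright on the counter (z = 0) in front of the ledge: cream stoneware body, straight-sided, diameter 44 mm, 62 mm high, with a fixed flat pale-wood lid (diameter 40 mm, 7 mm thick) and a small wooden knob (14 mm across) on it, 80 mm high in all; at most 0.55 kg. Origin: centre of its underside, z up its axis.
- canister_large: the second tallest of four lidded round canisters, loose, upright on the counter (z = 0) in front of the ledge: cream stoneware body, straight-sided, diameter 50 mm, 82 mm high, with a fixed flat pale-wood lid (diameter 46 mm, 7 mm thick) and a small wooden knob (14 mm across) on it, 100 mm high in all; at most 0.55 kg. Origin: centre of its underside, z up its axis.
- canister_tallest: the tallest of four lidded round canisters, loose, upright on the counter (z = 0) in front of the ledge: cream stoneware body, straight-sided, diameter 56 mm, 102 mm high, with a fixed flat pale-wood lid (diameter 52 mm, 7 mm thick) and a small wooden knob (14 mm across) on it, 120 mm high in all; at most 0.55 kg. Origin: centre of its underside, z up its axis.
- mat_a: one of four identical round cork mats (diameter 68 mm, 4 mm thick), fixed in a straight row, centres 85 to 105 mm apart, on a fixed ochre wooden ledge (620 x 110 mm, top 30 mm above the counter, so mats' upper faces are at z = 34 mm). Which name is where in the row changes from start to start. Origin: centre of the underside; z up.
- mat_b: one of four identical round cork mats (diameter 68 mm, 4 mm thick), fixed in a straight row, centres 85 to 105 mm apart, on a fixed ochre wooden ledge (620 x 110 mm, top 30 mm above the counter, so mats' upper faces are at z = 34 mm). Which name is where in the row changes from start to start. Origin: centre of the underside; z up.
- mat_c: one of four identical round cork mats (diameter 68 mm, 4 mm thick), fixed in a straight row, centres 85 to 105 mm apart, on a fixed ochre wooden ledge (620 x 110 mm, top 30 mm above the counter, so mats' upper faces are at z = 34 mm). Which name is where in the row changes from start to start. Origin: centre of the underside; z up.
- mat_d: one of four identical round cork mats (diameter 68 mm, 4 mm thick), fixed in a straight row, centres 85 to 105 mm apart, on a fixed ochre wooden ledge (620 x 110 mm, top 30 mm above the counter, so mats' upper faces are at z = 34 mm). Which name is where in the row changes from start to start. Origin: centre of the underside; z up.
- lemon_jar: bystander that tells the direction: open glass jar heaped with yellow lemons, diameter 90 mm, rim 120 mm high, lemons up to 143 mm, loose, standing on one end of the ledge (either end), about 108 mm beyond the nearest mat's centre. Origin: centre of its underside.
- mill: bystander: dark wooden pepper mill, diameter 54 mm, 138 mm high, loose, standing on the ledge's other end. Origin: centre of its underside. (A fixed blue fruit bowl and a flat chopping board lie on the counter well to the left and right, more than 0.38 m from the x axis.)
Things that resemble listed ones, but are neither listed nor needed, are in the scene too. What is shaped like the canister_large but green is not meant. What is shaped like the canister_small but orange or purple is not meant.

How it is judged (in metres and radians):
At the end, for the whole second after the job is handed in: Each canister stands upright (within 0.1 rad), released and at rest on its own cork mat, its centre within 12 mm of the mat's centre; from the jar of lemons to the pepper mill the order is tallest, second tallest, second shortest, shortest (((horizontal distance between canister_small and mat_a below 0.012 m and z of canister_small in the frame of mat_a between 0 and 0.009 m and horizontal distance between mat_a and lemon_jar above 0.345 m) or (horizontal distance between canister_small and mat_b below 0.012 m and z of canister_small in the frame of mat_b between 0 and 0.009 m and horizontal distance between mat_b and lemon_jar above 0.345 m) or (horizontal distance between canister_small and mat_c below 0.012 m and z of canister_small in the frame of mat_c between 0 and 0.009 m and horizontal distance between mat_c and lemon_jar above 0.345 m) or (horizontal distance between canister_small and mat_d below 0.012 m and z of canister_small in the frame of mat_d between 0 and 0.009 m and horizontal distance between mat_d and lemon_jar above 0.345 m)) and angle between each of canister_small, canister_medium, canister_large, canister_tallest's own z axis and vertical below 0.1 rad and linear speed of each of canister_small, canister_medium, canister_large, canister_tallest below 0.02 m/s and contact force between each of canister_small, canister_medium, canister_large, canister_tallest and the fingers below 0.05 N and ((horizontal distance between canister_medium and mat_a below 0.012 m and z of canister_medium in the frame of mat_a between 0 and 0.009 m and horizontal distance between mat_a and lemon_jar between 0.25 and 0.345 m) or (horizontal distance between canister_medium and mat_b below 0.012 m and z of canister_medium in the frame of mat_b between 0 and 0.009 m and horizontal distance between mat_b and lemon_jar between 0.25 and 0.345 m) or (horizontal distance between canister_medium and mat_c below 0.012 m and z of canister_medium in the frame of mat_c between 0 and 0.009 m and horizontal distance between mat_c and lemon_jar between 0.25 and 0.345 m) or (horizontal distance between canister_medium and mat_d below 0.012 m and z of canister_medium in the frame of mat_d between 0 and 0.009 m and horizontal distance between mat_d and lemon_jar between 0.25 and 0.345 m)) and ((horizontal distance between canister_large and mat_a below 0.012 m and z of canister_large in the frame of mat_a between 0 and 0.009 m and horizontal distance between mat_a and lemon_jar between 0.155 and 0.25 m) or (horizontal distance between canister_large and mat_b below 0.012 m and z of canister_large in the frame of mat_b between 0 and 0.009 m and horizontal distance between mat_b and lemon_jar between 0.155 and 0.25 m) or (horizontal distance between canister_large and mat_c below 0.012 m and z of canister_large in the frame of mat_c between 0 and 0.009 m and horizontal distance between mat_c and lemon_jar between 0.155 and 0.25 m) or (horizontal distance between canister_large and mat_d below 0.012 m and z of canister_large in the frame of mat_d between 0 and 0.009 m and horizontal distance between mat_d and lemon_jar between 0.155 and 0.25 m)) and ((horizontal distance between canister_tallest and mat_a below 0.012 m and z of canister_tallest in the frame of mat_a between 0 and 0.009 m and horizontal distance between mat_a and lemon_jar below 0.155 m) or (horizontal distance between canister_tallest and mat_b below 0.012 m and z of canister_tallest in the frame of mat_b between 0 and 0.009 m and horizontal distance between mat_b and lemon_jar below 0.155 m) or (horizontal distance between canister_tallest and mat_c below 0.012 m and z of canister_tallest in the frame of mat_c between 0 and 0.009 m and horizontal distance between mat_c and lemon_jar below 0.155 m) or (horizontal distance between canister_tallest and mat_d below 0.012 m and z of canister_tallest in the frame of mat_d between 0 and 0.009 m and horizontal distance between mat_d and lemon_jar below 0.155 m))); the robot touches nothing.
It fails at once if the jar of lemons is shifted more than 20 mm or tipped (distance of lemon_jar from where it was at the start of the episode above 0.02 m or angle between lemon_jar's own z axis and vertical above 0.3 rad).
It fails at once if the pepper mill is shifted more than 20 mm or tipped (distance of mill from where it was at the start of the episode above 0.02 m or angle between mill's own z axis and vertical above 0.3 rad).
It fails at once if a canister is tipped over (more than 0.6 rad from upright) (angle between any of canister_small, canister_medium, canister_large, canister_tallest's own z axis and vertical above 0.6 rad).
It also fails if it takes over 112 s, if anything falls off the work surface, if the arm or the gripper's body presses on something with over 40 N, if the wrist force passes 120 N, or if a joint passes its speed limit or range.

## Working session

There is one attempt and no reset: what is moved stays moved. The work goes in short steps, Python scripts to look and compute and a shell command to move; the robot and the scene stay as the last step left them, time stands still between calls to the robot, and variables do not carry over. Pictures are saved under pics/ and viewed, at most 14 in all, crops included, and the job is handed in when it is done.

```bash
ls; mkdir -p pics
cat > h.py <<'E'
import numpy as np, cv2
from rig import observe, get_image, tips_ahead
def snap(n):
    d=get_image(n); return d
def save(d,f,crop=None,s=1):
    p=d["pixels"][:,:,::-1]
    if crop: p=p[crop[1]:crop[3],crop[0]:crop[2]]
    cv2.imwrite("pics/"+f,cv2.resize(p,None,fx=s,fy=s,interpolation=cv2.INTER_CUBIC))
def world(d):
    v,u=np.mgrid[0:480,0:640]; z=d["depth"]; K=d["K"]
    P=np.stack([(u-K[0,2])/K[0,0]*z,(v-K[1,2])/K[1,1]*z,z],-1)
    E=d["extrinsics"]; W=(P-E[:3,3])@E[:3,:3]
    W[z<=0]=np.nan; return W
E
python3 - <<'E'
from h import *
for n in("top","scene"):
    d=snap(n); save(d,n+"0.png"); np.savez(""+n+"0.npz",**d)
    E=d["extrinsics"]; print(n,d["K"].round(1).tolist(),(-E[:3,:3].T@E[:3,3]).round(3),E[:3,:3].round(2).tolist())
s=observe(); print(s["time_s"],s["position"],np.round(s["tool_rot"],3).tolist(),s["grip_width"],tips_ahead)
E
```

```text
pics
top [[436.6, 0.0, 322.0], [0.0, 436.6, 243.5], [0.0, 0.0, 1.0]] [ 0.436 -0.009  0.79 ] [[-0.01, -1.0, 0.02], [-0.99, 0.01, -0.11], [0.11, -0.02, -0.99]]
scene [[511.7, 0.0, 317.8], [0.0, 511.7, 237.8], [0.0, 0.0, 1.0]] [1.18  0.174 0.859] [[-0.26, 0.97, -0.01], [0.74, 0.2, -0.64], [-0.62, -0.17, -0.77]]
0.1 [0.16020658 0.5258956  0.25279918] [[-0.957, 0.291, -0.001], [0.291, 0.957, -0.001], [0.0, -0.001, -1.0]] 0.08560355995701016 0.022
```

View pics/top0.png

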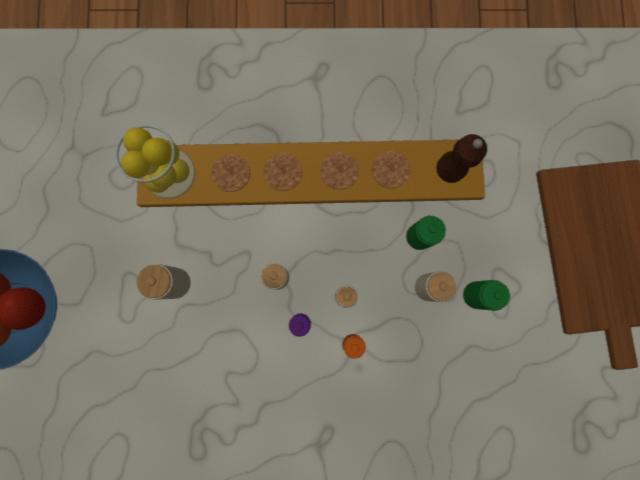

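View pics/scene0.png

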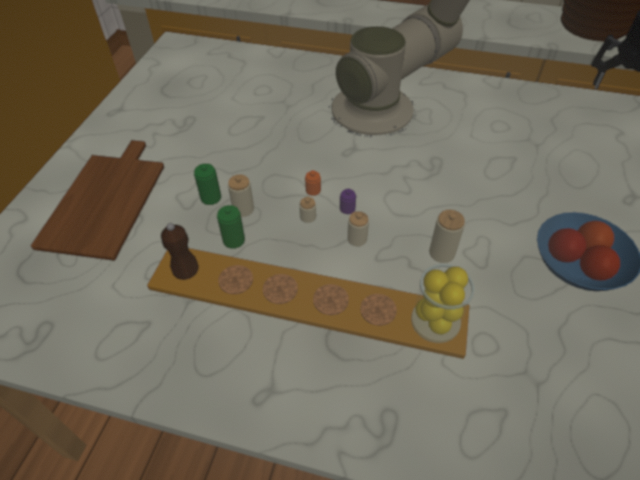

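Top view: jar of lemons at the left (147,155), pepper mill at the right (470,150), and four mats at (231,172), (283,171), (339,170) and (391,169). The pale-lidded canisters are tallest (155,282), medium (274,276), small (346,297) and large (441,287). The lookalikes are green at (430,232) and (490,295), purple at (300,325) and orange at (354,346). Only the cream ones with pale wood lids fit the description. The scene view shows the same canisters at (448,235), (358,228), (308,208) and (241,195).

Run:
```python
from h import *
T=np.load("top0.npz"); S=np.load("scene0.npz")
WT,WS=world(T),world(S)
save(T,"crop0.png",(120,130,520,370),2)
def circ(p):
    (c,r)=cv2.minEnclosingCircle(p[:,:2].astype(np.float32)); return np.round(c,4),round(r*2,4)
px=dict(tallest=((155,282),(448,228)),medium=((274,276),(358,228)),small=((346,297),(308,208)),large=((441,287),(241,195)),g1=((430,232),(230,225)),g2=((490,295),(208,185)),pur=((300,325),(348,200)),ora=((354,346),(313,182)))
for k,(t,s) in px.items():
    c=WT[t[1],t[0]][:2]
    for n,W in(("top",WT),("scene",WS)):
        w=W.reshape(-1,3); w=w[np.hypot(*(w[:,:2]-c).T)<.05]; w=w[(w[:,2]>.025)]
        zl=np.percentile(w[:,2],99); 
        h=np.histogram(w[:,2],bins=np.arange(.02,.15,.004)); 
        top=w[w[:,2]>zl-.022]; lid=top
        print(k,n,len(w),"ztop",w[:,2].max().round(4),"lid",circ(lid),lid.mean(0).round(4),"all",circ(w))
hsv=cv2.cvtColor(T["pixels"],cv2.COLOR_RGB2HSV)
for n,W,pts in(("top",WT,[(231,172),(283,171),(339,170),(391,169)]),("scene",WS,[(378,310),(331,300),(280,290),(236,279)])):
    for p in pts: print("mat",n,W[p[1],p[0]].round(4))
for n,(u,v) in dict(jar=(147,155),mill=(465,155)).items():
    for W in(WT,WS):
        c=WT[v,u][:2]; w=W.reshape(-1,3); w=w[(np.hypot(*(w[:,:2]-c).T)<.08)&(w[:,2]>.05)]; print(n,circ(w),w[:,2].max().round(3))
```

```text
tallest top 1440 ztop 0.1223 lid (array([0.4582, 0.24  ]), 0.0557) [0.4583 0.2378 0.1087] all (array([0.4585, 0.2399]), 0.0563)
tallest scene 1207 ztop 0.1259 lid (array([0.4616, 0.2435]), 0.0566) [0.4659 0.2434 0.1099] all (array([0.4622, 0.2437]), 0.0576)
medium top 564 ztop 0.084 lid (array([0.4666, 0.0582]), 0.0437) [0.4664 0.0574 0.069 ] all (array([0.4665, 0.058 ]), 0.0439)
medium scene 516 ztop 0.085 lid (array([0.4702, 0.0623]), 0.0443) [0.4734 0.0627 0.0701] all (array([0.4703, 0.0621]), 0.0447)
small top 387 ztop 0.0619 lid (array([ 0.4311, -0.0635]), 0.0377) [ 0.4311 -0.0627  0.0493] all (array([ 0.4313, -0.0633]), 0.0378)
small scene 274 ztop 0.0634 lid (array([ 0.4347, -0.0597]), 0.0375) [ 0.4376 -0.0582  0.0497] all (array([ 0.4348, -0.0595]), 0.0379)
large top 953 ztop 0.1031 lid (array([ 0.4462, -0.2133]), 0.0501) [ 0.4459 -0.2112  0.0891] all (array([ 0.4464, -0.213 ]), 0.0505)
large scene 710 ztop 0.1034 lid (array([ 0.4493, -0.2107]), 0.0513) [ 0.4526 -0.2074  0.0893] all (array([ 0.4506, -0.2099]), 0.0544)
g1 top 929 ztop 0.1026 lid (array([ 0.5382, -0.201 ]), 0.0
[... 715 characters left out ...]
18 ztop 0.0639 lid (array([ 0.3467, -0.075 ]), 0.0378) [ 0.3477 -0.0743  0.0494] all (array([ 0.3468, -0.075 ]), 0.0379)
ora scene 249 ztop 0.0638 lid (array([ 0.3499, -0.0718]), 0.0391) [ 0.3533 -0.07    0.05  ] all (array([ 0.35  , -0.0719]), 0.0393)
mat top [0.6522 0.1375 0.0334]
mat top [0.6531 0.0454 0.0344]
mat top [ 0.6549 -0.0541  0.0321]
mat top [ 0.6561 -0.1472  0.032 ]
mat scene [0.6565 0.1426 0.0352]
mat scene [0.6585 0.0522 0.0366]
mat scene [ 0.6593 -0.0497  0.033 ]
mat scene [ 0.658  -0.141   0.0351]
jar (array([0.6501, 0.2448]), 0.0914) 0.175
jar (array([0.6523, 0.247 ]), 0.092) 0.176
mill (array([ 0.6567, -0.2545]), 0.0538) 0.171
mill (array([ 0.6603, -0.2495]), 0.0529) 0.17
```

View pics/crop0.png

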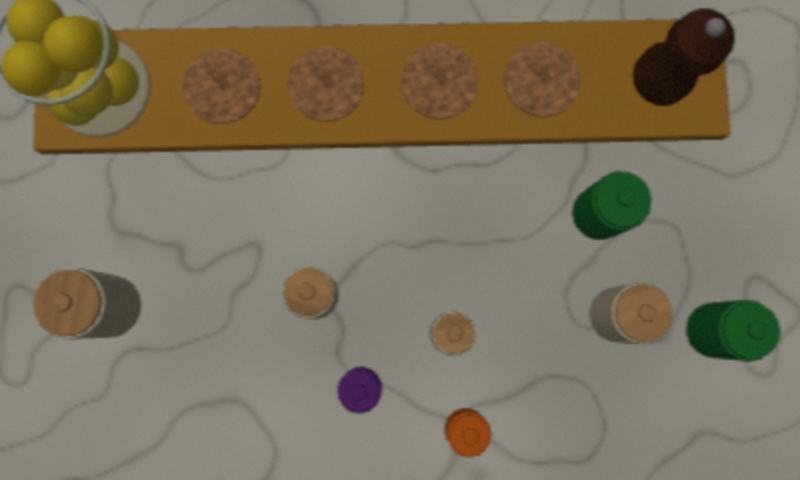

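The crop, with measured heights of 122, 84, 62 and 103 mm, confirms tallest, medium, small and large (cream body, pale lid). The green ones are 103 mm and the purple and orange ones 63 mm, so all four are lookalikes. Next I'll measure the mat centres in both views.

```bash
cat >> h.py <<'E'
def mats(d):
    W=world(d); px=d["pixels"]; hsv=cv2.cvtColor(np.ascontiguousarray(px),cv2.COLOR_RGB2HSV)
    m=((W[...,2]>.022)&(W[...,2]<.046)&(W[...,0]>.59)&(W[...,0]<.72)&(abs(W[...,1])<.19)&(hsv[...,1]<165)&(hsv[...,0]<25)).astype(np.uint8)
    m=cv2.morphologyEx(m,cv2.MORPH_CLOSE,np.ones((5,5)));m=cv2.morphologyEx(m,cv2.MORPH_OPEN,np.ones((5,5)))
    n,l,st,c=cv2.connectedComponentsWithStats(m); r=[]
    for i in range(1,n):
        if st[i,4]>150:
            w=W[l==i]; w=w[~np.isnan(w[:,0])]; q,rr=cv2.minEnclosingCircle(w[:,:2].astype(np.float32)); r.append((np.round(w.mean(0),4),np.round(q,4),round(2*rr,4)))
    return r
E
python3 - <<'E'
from h import *
for n in("top","scene"):
    print(n); [print(*x) for x in mats(np.load(n+"0.npz"))]
E
```

```text
top
[ 0.6552 -0.1462  0.034 ] [ 0.6562 -0.1465] 0.0694
[0.6527 0.0465 0.0339] [0.6534 0.0469] 0.0702
[ 0.6541 -0.0547  0.034 ] [ 0.6551 -0.0548] 0.0696
[0.6513 0.1388 0.034 ] [0.6518 0.1397] 0.0716
scene
[0.6605 0.0067 0.0321] [6.572e-01 3.000e-04] 0.3915
```

Careful with the scale: shifts go in shares of 50 mm and turns go in units of 10 degrees. That gives: 8.5 degrees is 0.85.

```bash
echo '{"motion":[[0,0,0,0.85,0.075],[0,0,0,0.85,0.075],[0,0,0,0.85,0.075],[0,0,0,0.85,0.075],[0,0,0,0.85,0.075],[0,0,0,0.85,0.075],[0,0,0,0.85,0.075],[0,0,0,0.85,0.075],[0,0,0,0.5,0.075],[0,0,0,0,0.075]]}' | python3 -m creep 50; python3 -c "
from h import *
s=observe();print(np.round(s['tool_rot'],3).tolist(),s['q'])"
```

```text
time_s: 1.1
position: [0.1603, 0.526, 0.253]
tool_rot: [[-0.0, 1.0, -0.0], [1.0, 0.0, -0.001], [-0.001, -0.0, -1.0]]
ft_force: [0.3, -0.3, 0.8]
grip_width: 0.0748
gripper_force: 0.0
[[-0.0, 1.0, -0.0], [1.0, 0.0, -0.001], [-0.001, -0.0, -1.0]] [ 6.07164661e+01  2.18244763e+01  7.43587841e+01 -1.31761448e-04
  8.38611479e+01  6.07006409e+01]
```

```bash
echo '{"motion":[[-0.568,0.6,0,0,0.075],[-0.568,0.6,0,0,0.075],[-0.568,0.6,0,0,0.075],[-0.568,0.6,0,0,0.075],[-0.568,0.6,0,0,0.075],[-0.568,0.6,0,0,0.075],[-0.568,0.6,0,0,0.075],[-0.568,0.6,0,0,0.075],[-0.568,0.6,0,0,0.075],[-0.568,0.6,0,0,0.075]]}' | python3 -m creep; echo '{"motion":[[0,0,0,0,0.075],[0,0,0,0,0.075]]}' | python3 -m creep
python3 - <<'E'
from h import *
for n in("top","scene"): d=snap(n); save(d,n+"1.png",(60,100,380,400) if n=="top" else (300,30,620,330),1.8)
E
```

```text
time_s: 2.1
position: [0.4616, 0.241, 0.2532]
tool_rot: [[-0.004, 1.0, -0.0], [1.0, 0.004, -0.0], [-0.0, -0.0, -1.0]]
ft_force: [-0.6, 0.4, -0.2]
grip_width: 0.0751
gripper_force: 0.0
time_s: 2.3
position: [0.4608, 0.2418, 0.2529]
tool_rot: [[-0.001, 1.0, -0.001], [1.0, 0.001, -0.0], [-0.0, -0.001, -1.0]]
ft_force: [0.4, 0.3, 0.5]
grip_width: 0.0751
gripper_force: 0.0
```

View pics/scene1.png

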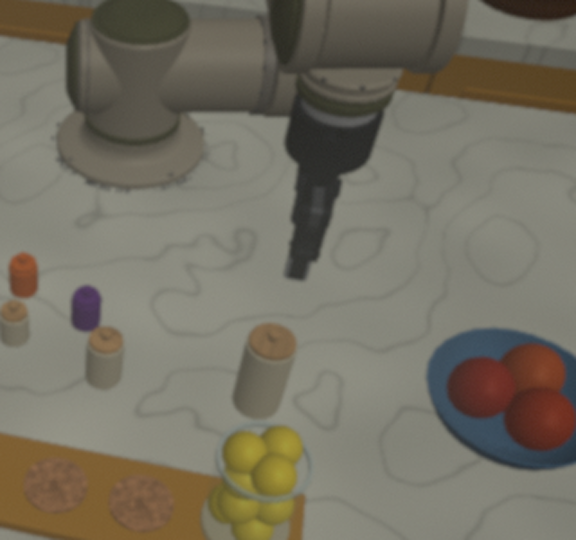

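The open gripper (fingertips at crop (297,272)) hovers over the tallest canister (crop (268,370)), and nothing is in the way. Descending and gripping.

Scaled: 0.024 m is 0.48, 0.014 m is 0.28.

```bash
echo '{"motion":[[0,0,0.48,0,0.075],[0,0,0.48,0,0.075],[0,0,0.48,0,0.075],[0,0,0.48,0,0.075],[0,0,0.48,0,0.075],[0,0,0.48,0,0.075],[0,0,0.28,0,0.075],[0,0,0.2,0,0.075],[0,0,0,0,0.075],[0,0,0,0,0.075]]}' | python3 -m creep; echo '{"motion":[[0,0,0,0,0.05],[0,0,0,0,0.04],[0,0,0,0,0.04],[0,0,0,0,0.04],[0,0,0,0,0.04],[0,0,0,0,0.04]]}' | python3 -m creep 50
```

```text
time_s: 3.4
position: [0.4606, 0.2428, 0.0859]
tool_rot: [[-0.002, 1.0, 0.001], [1.0, 0.002, 0.0], [0.0, 0.001, -1.0]]
ft_force: [0.7, 0.5, 1.0]
grip_width: 0.0751
gripper_force: 0.0
time_s: 4.0
position: [0.4608, 0.2426, 0.0864]
tool_rot: [[-0.001, 1.0, 0.002], [1.0, 0.001, 0.001], [0.001, 0.002, -1.0]]
ft_force: [-2.6, 0.0, 6.0]
grip_width: 0.055
gripper_force: 52.3
```

```bash
cat >> h.py <<'E'
def can(c,zlo,zhi,rad=.05):
    "canister centre from body points (x,y) by circle fit in both views"
    from scipy.optimize import least_squares
    for n in("top","scene"):
        d=snap(n); W=world(d).reshape(-1,3)
        hsv=cv2.cvtColor(np.ascontiguousarray(d["pixels"]),cv2.COLOR_RGB2HSV).reshape(-1,3)
        w=W[(np.hypot(*(W[:,:2]-c).T)<rad)&(W[:,2]>zlo)&(W[:,2]<zhi)&(hsv[:,2]>75)&(hsv[:,1]<140)]
        q,r=cv2.minEnclosingCircle(w[:,:2].astype(np.float32)); print(n,len(w),np.round(q,4),round(2*r,4),"z",w[:,2].min().round(3),w[:,2].max().round(3))
E
echo '{"motion":[[0,0,-0.2,0,0.04],[0,0,-0.4,0,0.04],[0,0,-0.4,0,0.04],[0,0,-0.4,0,0.04],[0,0,-0.2,0,0.04],[0,0,0,0,0.04],[0,0,0,0,0.04]]}' | python3 -m creep
python3 - <<'E'
from h import *
can((.4608,.2426),.10,.18)
can((.4608,.2426),.06,.14)
for n in("top","scene"): d=snap(n); save(d,n+"2.png",(60,100,380,400) if n=="top" else (300,30,620,330),1.8)
E
```

```text
time_s: 4.7
position: [0.4602, 0.2422, 0.1647]
tool_rot: [[-0.001, 1.0, -0.001], [1.0, 0.001, -0.0], [-0.0, -0.001, -1.0]]
ft_force: [-0.2, -0.4, -5.0]
grip_width: 0.0548
gripper_force: 53.9
top 167 [0.4587 0.2337] 0.0822 z 0.1 0.18
scene 690 [0.468  0.2429] 0.0592 z 0.1 0.18
top 128 [0.4582 0.2358] 0.0554 z 0.079 0.139
scene 593 [0.4629 0.2438] 0.0556 z 0.078 0.14
```

View pics/scene2.png

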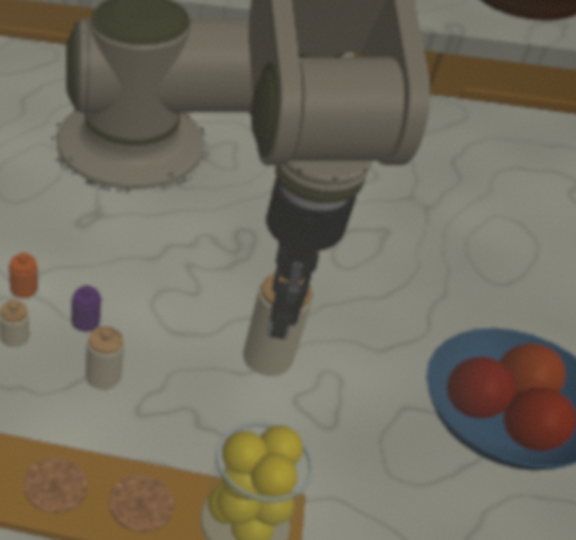

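The tallest canister is held upright and about 78 mm clear of the counter (crop (275,330)). The cameras straddle the TCP x by ±2 mm, so I'll average the two views. Moving to the mat beside the lemons.

Scaled: 0.04 m is 0.8, 0.03 m is 0.6.

```bash
echo '{"motion":[[-0.24,0,0,0,0.04],[-0.44,0,0,0,0.04],[-0.5,0,0,0,0.04],[-0.44,0.2,0,0,0.04],[-0.4,0.46,0,0,0.04],[0,0.6,0,0,0.04],[0,0.8,0,0,0.04],[0,0.8,0,0,0.04],[0,0.6,0,0,0.04],[0,0.4,0,0,0.04]]}' | python3 -m creep; echo '{"motion":[[0,0,0,0,0.04],[0,0,0,0,0.04],[0,0,0,0,0.04]]}' | python3 -m creep
```

```text
time_s: 6.0
position: [0.6553, 0.1404, 0.1645]
tool_rot: [[-0.0, 1.0, -0.0], [1.0, 0.0, -0.0], [-0.0, -0.0, -1.0]]
ft_force: [-1.1, 0.5, -4.7]
grip_width: 0.0549
gripper_force: 54.4
time_s: 6.3
position: [0.6528, 0.1413, 0.1653]
tool_rot: [[-0.001, 1.0, -0.001], [1.0, 0.001, -0.0], [-0.0, -0.001, -1.0]]
ft_force: [0.2, -1.4, -4.4]
grip_width: 0.0549
gripper_force: 54.8
```

Scaled: 0.002 m is 0.04, 0.015 m is 0.3.

```bash
echo '{"motion":[[0,0,0.2,0,0.04],[0,0,0.3,0,0.04],[0,0,0.2,0,0.04],[0,0,0.1,0,0.04],[0,0,0.04,0,0.04],[0,0,0.02,0,0.04],[0,0,0,0,0.04],[0,0,0,0,0.04]]}' | python3 -m creep; echo '{"motion":[[0,0,0.02,0,0.04],[0,0,0,0,0.04]]}' | python3 -m creep
```

```text
time_s: 7.1
position: [0.6539, 0.1415, 0.1228]
tool_rot: [[-0.001, 1.0, 0.001], [1.0, 0.001, 0.0], [0.0, 0.001, -1.0]]
ft_force: [-1.3, 0.4, -3.7]
grip_width: 0.0547
gripper_force: 54.8
time_s: 7.3
position: [0.6537, 0.1415, 0.1213]
tool_rot: [[-0.001, 1.0, 0.0], [1.0, 0.001, -0.0], [-0.0, 0.0, -1.0]]
ft_force: [0.3, 0.1, -3.6]
grip_width: 0.0552
gripper_force: 54.8
```

Scaled: 0.001 m is 0.02.

```bash
echo '{"motion":[[0,0,0.02,0,0.04],[0,0,0,0,0.04],[0,0,0,0,0.04]]}' | python3 -m creep; echo '{"motion":[[0,0,0.01,0,0.04],[0,0,0,0,0.06],[0,0,0,0,0.075],[0,0,0,0,0.075],[0,0,0,0,0.075],[0,0,0,0,0.075]]}' | python3 -m creep
```

```text
time_s: 7.6
position: [0.6538, 0.1416, 0.1206]
tool_rot: [[-0.001, 1.0, 0.0], [1.0, 0.001, 0.0], [0.0, 0.0, -1.0]]
ft_force: [-1.3, -0.6, -1.8]
grip_width: 0.0546
gripper_force: 54.9
time_s: 8.2
position: [0.6537, 0.1415, 0.1199]
tool_rot: [[-0.001, 1.0, 0.0], [1.0, 0.001, 0.0], [0.0, 0.0, -1.0]]
ft_force: [-0.8, -0.9, 0.4]
grip_width: 0.0749
gripper_force: 0.0
```

```bash
echo '{"motion":[[0,0,-0.3,0,0.075],[0,0,-0.6,0,0.075],[0,0,-0.7,0,0.075],[0,0,-0.6,0,0.075],[0,0,-0.4,0,0.07],[-0.4,-0.4,0,0,0.06],[-0.6,-0.6,0,0,0.06],[-0.6,-0.6,0,0,0.06],[-0.6,-0.6,0,0,0.06],[-0.6,-0.6,0,0,0.06]]}' | python3 -m creep; echo '{"motion":[[-0.6,-0.6,0,0,0.06],[-0.4,-0.6,0,0,0.06],[-0.26,-0.42,0,0,0.06],[0,0,0,0,0.06],[0,0,0,0,0.06]]}' | python3 -m creep
python3 - <<'E'
from h import *
can((.654,.141),.055,.16)
can((.433,-.0615),.02,.07)
d=snap("scene"); save(d,"scene3.png",(200,100,520,400),1.8)
E
```

```text
time_s: 9.2
position: [0.5124, 0.0005, 0.2499]
tool_rot: [[-0.001, 1.0, 0.0], [1.0, 0.001, -0.0], [-0.0, 0.0, -1.0]]
ft_force: [0.8, -0.4, 0.5]
grip_width: 0.0598
gripper_force: 0.0
time_s: 9.7
position: [0.433, -0.0618, 0.2502]
tool_rot: [[0.0, 1.0, 0.001], [1.0, -0.0, -0.0], [-0.0, 0.001, -1.0]]
ft_force: [1.4, -0.2, 0.4]
grip_width: 0.0597
gripper_force: 0.0
top 1330 [0.651  0.1392] 0.056 z 0.055 0.157
scene 1476 [0.6546 0.1434] 0.0567 z 0.055 0.157Traceback (most recent call last):
  File "<stdin>", line 3, in <module>
  File "h.py", line 30, in can
    q,r=cv2.minEnclosingCircle(w[:,:2].astype(np.float32)); print(n,len(w),np.round(q,4),round(2*r,4),"z",w[:,2].min().round(3),w[:,2].max().round(3))
                                                                                                          ~~~~~~~~~~^^
    return umr_minimum(a, axis, None, out, keepdims, initial, where)
ValueError: zero-size array to reduction operation minimum which has no identity
```

The tallest canister stands within 1 mm of its mat centre (the top view puts both at (0.651, 0.139)). The small one is only hidden by the arm. Descending on it.

```bash
echo '{"motion":[[0,0,0.4,0,0.06],[0,0,0.6,0,0.06],[0,0,0.6,0,0.06],[0,0,0.6,0,0.06],[0,0,0.6,0,0.06],[0,0,0.6,0,0.06],[0,0,0.4,0,0.06],[0,0,0.28,0,0.06],[0,0,0.12,0,0.06],[0,0,0,0,0.06]]}' | python3 -m creep; echo '{"motion":[[0,0,0,0,0.04],[0,0,0,0,0.025],[0,0,0,0,0.025],[0,0,0,0,0.025],[0,0,0,0,0.025],[0,0,0,0,0.025]]}' | python3 -m creep 50;echo '{"motion":[[0,0,-0.2,0,0.025],[0,0,-0.4,0,0.025],[0,0,-0.5,0,0.025],[0,0,-0.4,0,0.025],[0,0,-0.3,0,0.025],[0,0,-0.2,0,0.025],[0,0,0,0,0.025],[0,0,0,0,0.025]]}' | python3 -m creep
```

```text
time_s: 10.85
position: [0.433, -0.0613, 0.0393]
tool_rot: [[-0.002, 1.0, -0.001], [1.0, 0.002, 0.001], [0.001, -0.001, -1.0]]
ft_force: [0.2, -0.3, 0.2]
grip_width: 0.0601
gripper_force: 0.0
time_s: 11.45
position: [0.4334, -0.0617, 0.0407]
tool_rot: [[-0.001, 1.0, 0.002], [1.0, 0.001, -0.001], [-0.001, 0.002, -1.0]]
ft_force: [-0.6, 1.4, 6.4]
grip_width: 0.037
gripper_force: 50.1
time_s: 12.25
position: [0.4326, -0.0616, 0.1396]
tool_rot: [[-0.001, 1.0, -0.0], [1.0, 0.001, 0.0], [0.0, -0.0, -1.0]]
ft_force: [0.0, 0.1, -1.0]
grip_width: 0.036
gripper_force: 50.2
```

Scaled: 0.04 m is 0.8, 0.03 m is 0.6.

```bash
echo '{"motion":[[0,0.3,0,0,0.025],[0,0.6,0,0,0.025],[0,0.8,0,0,0.025],[0,0.8,0,0,0.025],[-0.2,0.8,0,0,0.025],[-0.5,0.6,0,0,0.025],[-0.5,0.4,0,0,0.025],[-0.452,0.194,0,0,0.025],[0,0,0,0,0.025],[0,0,0,0,0.025]]}' | python3 -m creep; echo '{"motion":[[0,0,0.2,0,0.025],[0,0,0.4,0,0.025],[0,0,0.4,0,0.025],[0,0,0.2,0,0.025],[0,0,0.06,0,0.025],[0,0,0,0,0.025],[0,0,0,0,0.025]]}' | python3 -m creep
```

```text
time_s: 13.25
position: [0.6571, -0.144, 0.1382]
tool_rot: [[-0.0, 1.0, -0.003], [1.0, 0.0, 0.001], [0.001, -0.003, -1.0]]
ft_force: [-0.2, 0.1, -1.5]
grip_width: 0.0364
gripper_force: 50.3
time_s: 13.95
position: [0.658, -0.144, 0.0778]
tool_rot: [[-0.001, 1.0, 0.001], [1.0, 0.001, -0.001], [-0.001, 0.001, -1.0]]
ft_force: [0.8, -0.3, -0.6]
grip_width: 0.0364
gripper_force: 50.3
```

Run:
```python
from h import *
s=observe();print(s["position"]); can((.657,-.144),.03,.12,.035)
d=snap("scene"); save(d,"scene3.png",(130,150,450,390),2)
```

```text
[ 0.65798058 -0.14403787  0.07775518]Traceback (most recent call last):
  File "<stdin>", line 2, in <module>
  File "h.py", line 30, in can
    q,r=cv2.minEnclosingCircle(w[:,:2].astype(np.float32)); print(n,len(w),np.round(q,4),round(2*r,4),"z",w[:,2].min().round(3),w[:,2].max().round(3))
                                                                                                          ~~~~~~~~~~^^
    return umr_minimum(a, axis, None, out, keepdims, initial, where)
ValueError: zero-size array to reduction operation minimum which has no identity
```

Scaled: 0.0015 m is 0.03, 0.001 m is 0.02.

```bash
echo '{"motion":[[0,0,0.03,0,0.025],[0,0,0.02,0,0.025],[0,0,0,0,0.025],[0,0,0,0,0.025]]}' | python3 -m creep; echo '{"motion":[[0,0,0.02,0,0.025],[0,0,0,0,0.025],[0,0,0,0,0.025]]}' | python3 -m creep
python3 - <<'E'
from h import *
d=snap("scene"); save(d,"scene3.png",(130,150,450,390),2)
E
```

```text
time_s: 14.4
position: [0.6578, -0.1441, 0.0748]
tool_rot: [[-0.001, 1.0, 0.001], [1.0, 0.001, -0.0], [-0.0, 0.001, -1.0]]
ft_force: [-0.6, 0.8, 3.1]
grip_width: 0.0366
gripper_force: 50.6
time_s: 14.7
position: [0.6577, -0.1441, 0.0747]
tool_rot: [[-0.001, 1.0, 0.001], [1.0, 0.001, -0.001], [-0.001, 0.001, -1.0]]
ft_force: [-3.4, 0.9, 9.4]
grip_width: 0.0364
gripper_force: 51.4
```

View pics/scene3.png

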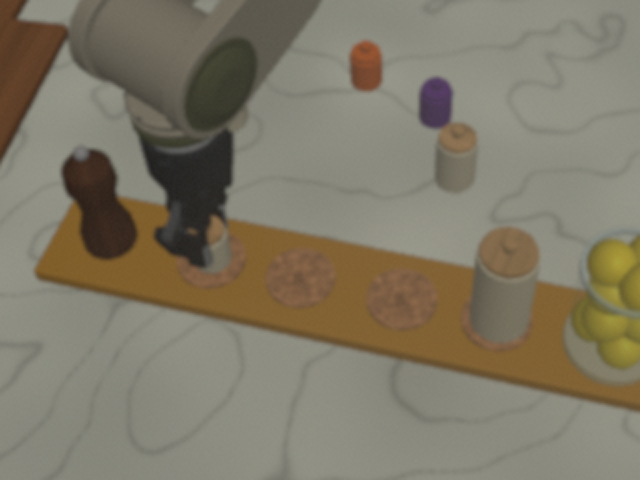

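The small canister sits on the mat next to the mill (crop (215,250)), and the tallest stands centred by the lemons (crop (503,290)). Releasing and going to medium.

Scaled: -0.045 m is -0.9, -0.035 m is -0.7.

```bash
echo '{"motion":[[0,0,0,0,0.06],[0,0,0,0,0.06],[0,0,0,0,0.06],[0,0,0,0,0.06],[0,0,-0.4,0,0.06],[0,0,-0.7,0,0.06],[0,0,-0.9,0,0.06],[0,0,-0.9,0,0.065],[0,0,-0.6,0,0.065],[0.4,-0.4,0,0,0.065]]}' | python3 -m creep; echo '{"motion":[[0.6,-0.6,0,0,0.065],[0.64,-0.64,0,0,0.065],[0.64,-0.64,0,0,0.065],[0.64,-0.64,0,0,0.065],[0.6,-0.46,0,0,0.065],[0.36,-0.26,0,0,0.065],[0.202,-0.146,0,0,0.065],[0,0,0,0,0.065],[0,0,0,0,0.065]]}' | python3 -m creep
```

```text
time_s: 15.75
position: [0.6396, -0.1261, 0.2527]
tool_rot: [[0.001, 1.0, 0.009], [1.0, -0.001, -0.004], [-0.004, 0.009, -1.0]]
ft_force: [-0.0, 0.5, 0.2]
grip_width: 0.065
gripper_force: 0.0
time_s: 16.65
position: [0.4688, 0.0593, 0.2483]
tool_rot: [[-0.001, 1.0, 0.0], [1.0, 0.001, -0.0], [-0.0, 0.0, -1.0]]
ft_force: [0.4, -0.6, 0.3]
grip_width: 0.0649
gripper_force: 0.0
```

```bash
echo '{"motion":[[0,0,0.4,0,0.065],[0,0,0.6,0,0.065],[0,0,0.6,0,0.065],[0,0,0.6,0,0.065],[0,0,0.6,0,0.065],[0,0,0.6,0,0.065],[0,0,0.3,0,0.065],[0,0,0.2,0,0.065],[0,0,0.06,0,0.065],[0,0,0,0,0.065]]}' | python3 -m creep; echo '{"motion":[[0,0,0,0,0.05],[0,0,0,0,0.03],[0,0,0,0,0.03],[0,0,0,0,0.03],[0,0,0,0,0.03],[0,0,0,0,0.03]]}' | python3 -m creep 50;echo '{"motion":[[0,0,-0.2,0,0.03],[0,0,-0.4,0,0.03],[0,0,-0.5,0,0.03],[0,0,-0.4,0,0.03],[0,0,-0.3,0,0.03],[0,0,-0.2,0,0.03],[0,0,0,0,0.03],[0,0,0,0,0.03]]}' | python3 -m creep
python3 - <<'E'
from h import *
for n in("top","scene"):
    d=snap(n); W=world(d).reshape(-1,3)
    for nm,c,z in(("small",(.657,-.144),.05),("medium held",(.4685,.06),.07)):
        w=W[(np.hypot(*(W[:,:2]-c).T)<.035)&(W[:,2]>z)&(W[:,2]<z+.06)]
        if len(w): q,r=cv2.minEnclosingCircle(w[:,:2].astype(np.float32)); print(n,nm,len(w),np.round(q,4),round(2*r,4),w[:,2].max().round(3))
E
```

```text
time_s: 17.65
position: [0.4686, 0.0595, 0.0503]
tool_rot: [[-0.0, 1.0, 0.0], [1.0, 0.0, -0.0], [-0.0, 0.0, -1.0]]
ft_force: [0.5, -0.0, -1.0]
grip_width: 0.0653
gripper_force: 0.0
time_s: 18.25
position: [0.4686, 0.0598, 0.0513]
tool_rot: [[-0.001, 1.0, 0.002], [1.0, 0.001, -0.0], [-0.0, 0.002, -1.0]]
ft_force: [-1.6, -0.2, 6.4]
grip_width: 0.0425
gripper_force: 50.8
time_s: 19.05
position: [0.4678, 0.0599, 0.15]
tool_rot: [[-0.001, 1.0, -0.001], [1.0, 0.001, 0.0], [0.0, -0.001, -1.0]]
ft_force: [-0.7, -0.5, -2.6]
grip_width: 0.043
gripper_force: 51.1
top small 476 [ 0.6553 -0.1453] 0.0378 0.097
scene small 419 [ 0.6592 -0.1418] 0.04 0.098
scene medium held 193 [0.4706 0.0625] 0.0436 0.13
```

Scaled: 0.04 m is 0.8, 0.035 m is 0.7.

```bash
echo '{"motion":[[-0.24,0.2,0,0,0.03],[-0.4,0.4,0,0,0.03],[-0.5,0.7,0,0,0.03],[-0.5,0.8,0,0,0.03],[-0.412,0.8,0,0,0.03],[-0.2,0.6,0,0,0.03],[0,0.27,0,0,0.03],[0,0,0,0,0.03],[0,0,0,0,0.03]]}' | python3 -m creep; echo '{"motion":[[0,0,0.2,0,0.03],[0,0,0.4,0,0.03],[0,0,0.4,0,0.03],[0,0,0.2,0,0.03],[0,0,0.06,0,0.03],[0,0,0.02,0,0.03],[0,0,0,0,0.03],[0,0,0,0,0.03]]}' | python3 -m creep
```

```text
time_s: 20.05
position: [0.6563, -0.0529, 0.1493]
tool_rot: [[-0.001, 1.0, -0.002], [1.0, 0.001, 0.0], [0.0, -0.002, -1.0]]
ft_force: [0.9, 0.3, -0.5]
grip_width: 0.0431
gripper_force: 51.3
time_s: 20.85
position: [0.6571, -0.0526, 0.0872]
tool_rot: [[-0.001, 1.0, 0.002], [1.0, 0.001, -0.0], [-0.0, 0.002, -1.0]]
ft_force: [-0.3, 0.6, -1.7]
grip_width: 0.0429
gripper_force: 51.3
```

```bash
echo '{"motion":[[0,0,0.02,0,0.03],[0,0,0.02,0,0.03],[0,0,0,0,0.03],[0,0,0,0,0.03]]}' | python3 -m creep
```

```text
time_s: 21.25
position: [0.657, -0.0526, 0.0853]
tool_rot: [[-0.001, 1.0, 0.001], [1.0, 0.001, -0.0], [-0.0, 0.001, -1.0]]
ft_force: [-2.7, 0.2, 6.1]
grip_width: 0.0428
gripper_force: 51.8
```

Scaled: -0.045 m is -0.9, -0.04 m is -0.8.

```bash
echo '{"motion":[[0,0,0,0,0.066],[0,0,0,0,0.066],[0,0,0,0,0.066],[0,0,0,0,0.066],[0,0,-0.4,0,0.066],[0,0,-0.7,0,0.066],[0,0,-0.9,0,0.066],[0,0,-0.8,0,0.066],[0,0,-0.5,0,0.066],[-0.3,-0.4,0,0,0.066]]}' | python3 -m creep; echo '{"motion":[[-0.5,-0.6,0,0,0.066],[-0.5,-0.7,0,0,0.066],[-0.5,-0.7,0,0,0.066],[-0.5,-0.7,0,0,0.066],[-0.5,-0.6,0,0,0.066],[-0.388,-0.486,0,0,0.068],[0,0,0,0,0.068],[0,0,0,0,0.068]]}' | python3 -m creep
python3 - <<'E'
from h import *
for n in("top","scene"):
    d=snap(n); W=world(d).reshape(-1,3); save(d,n+"4.png",(100,100,420,340) if n=="scene" else None,2 if n=="scene" else 1)
    for nm,c,z,h in(("medium",(.657,-.053),.05,.07),("large",(.4477,-.212),.02,.09),("g1",(.5395,-.198),.02,.09)):
        w=W[(np.hypot(*(W[:,:2]-c).T)<.036)&(W[:,2]>z)&(W[:,2]<z+h)]
        if len(w): q,r=cv2.minEnclosingCircle(w[:,:2].astype(np.float32)); print(n,nm,len(w),np.round(q,4),round(2*r,4),w[:,2].max().round(3))
E
```

```text
time_s: 22.25
position: [0.6386, -0.0668, 0.2532]
tool_rot: [[-0.003, 1.0, 0.008], [1.0, 0.003, -0.002], [-0.002, 0.008, -1.0]]
ft_force: [-0.2, -0.1, -0.1]
grip_width: 0.0659
gripper_force: 0.0
time_s: 23.05
position: [0.4475, -0.2124, 0.2495]
tool_rot: [[0.0, 1.0, 0.001], [1.0, -0.0, -0.0], [-0.0, 0.001, -1.0]]
ft_force: [-0.5, 0.1, 0.4]
grip_width: 0.0679
gripper_force: 0.0
top medium 712 [ 0.6548 -0.0539] 0.0441 0.116
top large 969 [ 0.4463 -0.2132] 0.0502 0.102
top g1 944 [ 0.5382 -0.2008] 0.0505 0.103
scene medium 695 [ 0.6583 -0.0498] 0.044 0.117
scene large 731 [ 0.4494 -0.2095] 0.0517 0.104
scene g1 822 [ 0.5426 -0.1976] 0.0531 0.104
```

View pics/scene4.png

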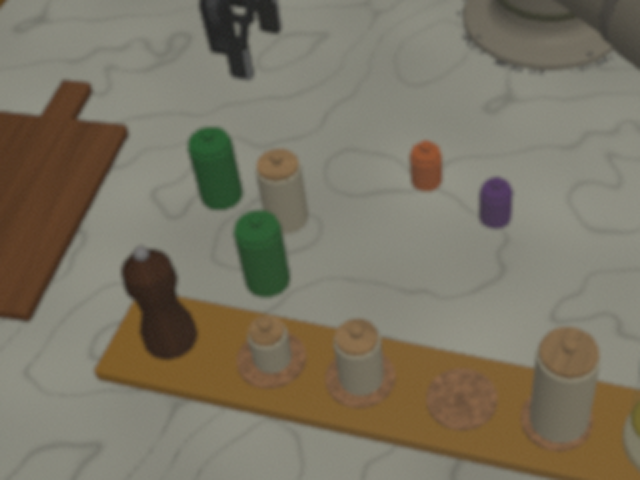

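Three are in place: small (crop (270,345)), medium (358,357) and tallest (563,387). The mat at (462,398) is free. The large cream canister is at (283,190), between the two green lookalikes. Gripping it.

Scaled: 0.03 m is 0.6, 0.02 m is 0.4.

```bash
echo '{"motion":[[0,0,0.4,0,0.068],[0,0,0.6,0,0.068],[0,0,0.6,0,0.068],[0,0,0.6,0,0.068],[0,0,0.6,0,0.068],[0,0,0.4,0,0.068],[0,0,0.26,0,0.068],[0,0,0.12,0,0.068],[0,0,0,0,0.068],[0,0,0,0,0.068]]}' | python3 -m creep; echo '{"motion":[[0,0,0,0,0.05],[0,0,0,0,0.035],[0,0,0,0,0.035],[0,0,0,0,0.035],[0,0,0,0,0.035],[0,0,0,0,0.035]]}' | python3 -m creep 50;echo '{"motion":[[0,0,-0.2,0,0.035],[0,0,-0.4,0,0.035],[0,0,-0.5,0,0.035],[0,0,-0.5,0,0.035],[0,0,-0.5,0,0.035],[0,0,-0.2,0,0.035],[0,0,0,0,0.035],[0,0,0,0,0.035]]}' | python3 -m creep
```

```text
time_s: 24.15
position: [0.4481, -0.2121, 0.0708]
tool_rot: [[-0.002, 1.0, 0.001], [1.0, 0.002, -0.001], [-0.001, 0.001, -1.0]]
ft_force: [0.5, 0.1, -0.2]
grip_width: 0.0677
gripper_force: 0.0
time_s: 24.75
position: [0.4479, -0.2123, 0.0713]
tool_rot: [[-0.001, 1.0, 0.001], [1.0, 0.001, -0.001], [-0.001, 0.001, -1.0]]
ft_force: [-0.0, 0.9, 4.6]
grip_width: 0.0491
gripper_force: 51.2
time_s: 25.55
position: [0.4472, -0.2119, 0.1845]
tool_rot: [[-0.001, 1.0, -0.001], [1.0, 0.001, 0.001], [0.001, -0.001, -1.0]]
ft_force: [-0.0, -0.4, -1.9]
grip_width: 0.0489
gripper_force: 52.2
```

Scaled: 0.04 m is 0.8, 0.035 m is 0.7.

```bash
echo '{"motion":[[0.24,0,0,0,0.035],[0.5,0,0,0,0.035],[0.7,0,0,0,0.035],[0.8,0,0,0,0.035],[0.8,0,0,0,0.035],[0.7,0,0,0,0.035],[0.6,0.2,0,0,0.035],[0.5,0.4,0,0,0.035],[0.368,0.6,0,0,0.035],[0,0.7,0,0,0.035]]}' | python3 -m creep; echo '{"motion":[[0,0.7,0,0,0.035],[0,0.7,0,0,0.035],[0,0.5,0,0,0.035],[0,0.332,0,0,0.035],[0,0,0,0,0.035],[0,0,0,0,0.035]]}' | python3 -m creep; echo '{"motion":[[0,0,0.2,0,0.035],[0,0,0.4,0,0.035],[0,0,0.5,0,0.035],[0,0,0.3,0,0.035],[0,0,0.1,0,0.035],[0,0,0.04,0,0.035],[0,0,0,0,0.035],[0,0,0,0,0.035]]}' | python3 -m creep
```

```text
time_s: 26.55
position: [0.5419, 0.0516, 0.1844]
tool_rot: [[-0.004, 1.0, -0.003], [1.0, 0.004, 0.001], [0.001, -0.003, -1.0]]
ft_force: [-0.0, -1.3, -1.7]
grip_width: 0.049
gripper_force: 52.3
time_s: 27.15
position: [0.653, 0.0491, 0.184]
tool_rot: [[-0.001, 1.0, -0.003], [1.0, 0.001, 0.0], [0.0, -0.003, -1.0]]
ft_force: [0.4, 0.3, -2.6]
grip_width: 0.0489
gripper_force: 52.6
time_s: 27.95
position: [0.6542, 0.0484, 0.1093]
tool_rot: [[-0.001, 1.0, 0.002], [1.0, 0.001, -0.0], [-0.0, 0.002, -1.0]]
ft_force: [-0.2, -0.2, -2.5]
grip_width: 0.0493
gripper_force: 52.5
```

Contact is expected at z ≈ 0.1053, so 4 mm to go.

Scaled: 0.002 m is 0.04, 0.001 m is 0.02.

```bash
echo '{"motion":[[0,0,0.04,0,0.035],[0,0,0.02,0,0.035],[0,0,0.02,0,0.035],[0,0,0,0,0.035],[0,0,0,0,0.035]]}' | python3 -m creep
```

```text
time_s: 28.45
position: [0.654, 0.0485, 0.1053]
tool_rot: [[-0.001, 1.0, 0.001], [1.0, 0.001, -0.0], [-0.0, 0.001, -1.0]]
ft_force: [-3.9, 0.7, 6.1]
grip_width: 0.0487
gripper_force: 53.0
```

Scaled: -0.04 m is -0.8, -0.03 m is -0.6.

```bash
echo '{"motion":[[0,0,0,0,0.068],[0,0,0,0,0.068],[0,0,0,0,0.068],[0,0,0,0,0.068],[0,0,-0.4,0,0.068],[0,0,-0.6,0,0.068],[0,0,-0.8,0,0.068],[0,0,-0.8,0,0.068],[0,0,-0.4,0,0.068],[0,-0.6,0,0,0.068]]}' | python3 -m creep; echo '{"motion":[[0,-0.8,0,0,0.068],[0,-0.8,0,0,0.068],[0,-0.8,0,0,0.068],[0,-0.8,0,0,0.068],[0,-0.4,0,0,0.068],[0,0,0,0,0.068],[0,0,0,0,0.068],[0,0,0,0,0.068],[0,0,0,0,0.068]]}' | python3 -m creep
python3 - <<'E'
from h import *
for n in("top","scene"):
    d=snap(n); W=world(d).reshape(-1,3); save(d,n+"5.png",(130,150,520,400) if n=="scene" else None,2 if n=="scene" else 1)
    for nm,c,z,h in(("tallest",(.6535,.141),.05,.11),("large",(.6548,.0485),.05,.09),("medium",(.657,-.053),.05,.07),("small",(.657,-.144),.05,.05),("jar",(.6512,.2459),.05,.14),("mill",(.6585,-.252),.05,.14)):
        w=W[(np.hypot(*(W[:,:2]-c).T)<(.036 if nm!="jar" else .06))&(W[:,2]>z)&(W[:,2]<z+h)]
        if len(w): q,r=cv2.minEnclosingCircle(w[:,:2].astype(np.float32)); print(n,nm,len(w),np.round(q,4),round(2*r,4),w[:,2].max().round(3))
E
```

```text
time_s: 29.45
position: [0.6263, 0.048, 0.2571]
tool_rot: [[-0.001, 1.0, 0.007], [1.0, 0.001, -0.001], [-0.001, 0.007, -1.0]]
ft_force: [-0.7, 0.0, -0.7]
grip_width: 0.0679
gripper_force: 0.0
time_s: 30.35
position: [0.4448, 0.0481, 0.254]
tool_rot: [[-0.001, 1.0, -0.0], [1.0, 0.001, 0.0], [0.0, -0.0, -1.0]]
ft_force: [-1.0, -0.1, 0.4]
grip_width: 0.0677
gripper_force: 0.0
top tallest 1543 [0.6508 0.1389] 0.056 0.157
top large 1040 [0.6514 0.0471] 0.0502 0.136
top medium 714 [ 0.6547 -0.054 ] 0.0442 0.116
top small 476 [ 0.6555 -0.1453] 0.0377 0.096
top jar 3944 [0.65   0.2449] 0.0915 0.175
top mill 1421 [ 0.6564 -0.2547] 0.054 0.17
scene tallest 1521 [0.6549 0.1428] 0.0566 0.157
scene large 1049 [0.6547 0.0502] 0.0512 0.137
scene medium 697 [ 0.6589 -0.0495] 0.0445 0.119
scene small 421 [ 0.6586 -0.1413] 0.0386 0.097
scene jar 3427 [0.6519 0.2472] 0.0921 0.177
scene mill 1189 [ 0.6596 -0.25  ] 0.0532 0.171
```

View pics/scene5.png

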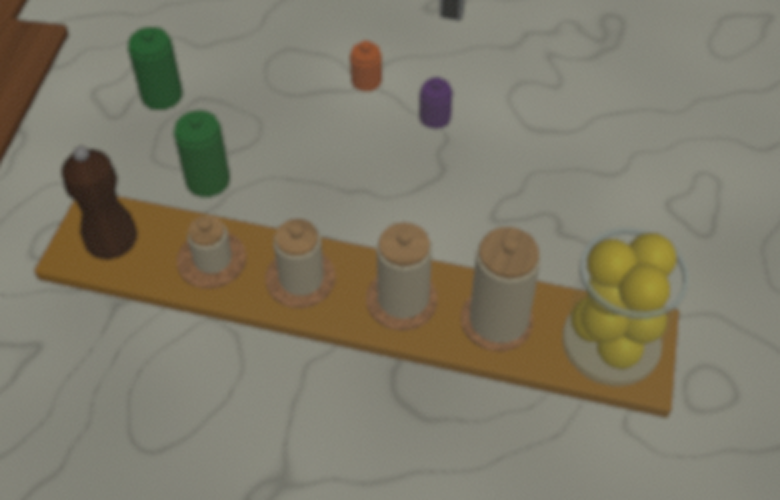

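All four stand upright on their mats within about 2 mm of centre. From the lemons (620,310) to the mill (100,205) they step down at (503,285), (403,270), (298,258) and (210,245). The jar and mill have not moved, so I'm handing in.

```bash
python3 -c "
from rig import close_job
print(close_job())"
```

```text
the job is handed in; nothing more can be done
None
```

I handed the job in at about 30 s on the robot clock: all four canisters stand upright, within about 2 mm of their mat centres, stepping down from tallest by the lemons to shortest by the pepper mill, and the jar and mill have not moved.

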